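# Open the tall bayonet canister

## Robot

A 6-joint arm with a two-finger parallel gripper is mounted at the origin on a cart in front of the work surface, level with it; the furniture and walls round the work are solid. World frame = base frame: x ahead of the robot, y to its left, z up, the work surface at z = 0. Lengths are in m, angles in rad, forces in N, time in s.
With the tool pointing down it reaches from about 0.225 to 0.875 m from the base axis. Payload 3.4 kg.
Tool frame: the origin (TCP) lies between the finger pads; the fingertips stand arm.tip_extent ahead of it and the grasp point (between the pads) lies 3 mm ahead of it (arm.tip_extent is the distance from the TCP to the fingertips, in m); z points along the fingers, y is the line along which they close (so a half turn about z gives the same grasp; the last joint's range is limited). The gripper opens to 85 mm and grips with 20 to 120 N. Pads are 22 mm wide; open, the fingers measure 114 mm over their backs; the gripper's body (76 mm by 85 mm) begins 54 mm behind the grasp point. The pads swing forward as they close: fully open they stand 13 mm farther back than shut.
Start: joints at [1.102, 0.276, 1.505, -0, 1.361, -0.121], TCP at [0.196, 0.541, 0.214] pointing down, gripper open.
Joint ranges: [-2.89, 2.89], [-0.75, 2.08], [0.22, 2.7], [-1.18, 4.32], [0.11, 2.71], [-2.7, 2.7]. Speed limits (rad/s): [2.57, 2.57, 3.14, 3.14, 3.14, 3.14].

## Interface

Orientations are given as a rotation vector (axis times angle).
In Python, from plant import arm gives the robot as it stands.
- The arm moves only by the shell command python3 -m inch 'ROWS' [OPENING] [FORCE]. ROWS is a JSON object of lists of equal length, an entry for each row: "slide": the shift along the tool's x, y, z scaled (see below), a list of three; "roll": the turn about the tool's z scaled (see below). A call has 1 to 8 rows; each row shifts and turns the commanded pose from where the row before left it, along the tool's axes as they then stand; what a row does not reach is not made up. The controller multiplies each number of a shift by 0.2 m and each number of a turn by 45 degrees. A row lasts 1/8 s, in which the tool goes at most 62.5 mm and 10.7 degrees, less where a joint would pass 70% of its speed; a pose out of reach is approached as far as the arm can. A call with a number of a shift or a turn outside -1 to 1 is refused whole. A call with a gripper value outside its range is refused whole. OPENING is the closure in counts, from 0 (fully open) to 255 (shut), set as the call begins (- or left out, the last holds). The fingers move at their own pace and stop on an object; FORCE is the grip in N (left out, the last holds). Time passes only in rows, so rows that do not move let the fingers close. It gives the time, the measured TCP pose, the force, the opening and the grip force at its end, in the units of the state.
- arm.state(): the state, without advancing time (a new reading comes with each control period).
- arm.camera(name): name is "scene" or "top"; returns a dict with "image" (420x560x3 uint8, red, green, blue), "z_map" (420x560 float32, m along the optical axis (not along the pixel's ray), 0 where there is no reading), "fovy" (degrees; the focal length in pixels is half the picture's height over the tangent of half this angle, whatever the lens; pixels are square), "cx", "cy" (the principal point, pixels), "cam_to_world" (4x4, takes a point from camera to world coordinates). Camera axes: x right, y up, looking along -z (the intrinsics and any distortion apply to the point x, -y, -z); pixel columns grow to the right and rows downward; lengths in m; the calibration is good to about 2 mm. A picture is of the moment at which its call begins.
- arm.finish_job(): hands the job in; it is judged then, once.
The state is a dict: "time_s": time; "q": joint angles; "qvel": joint speeds; "joint_torque": joint torques, N m; "eef_pos": TCP position; "tcp_rot": TCP orientation; "force": force on the tool from outside, world axes, zero at the start; "ft_torque": the same for the moment, N m; "gripper_width": opening from 0.0 (shut) to 1.0 (fully open); "finger_force": force on a finger pad.
Only numpy, scipy, OpenCV 4.12 (cv2) and the standard library are available. Lean on these libraries where they do the work, as an engineer would, in place of code of your own. Each camera call takes 0.05 s, during which the arm holds its last target. There are 200 camera calls.

## Task

Take the lid off the taller of the two steel canisters: turn it anticlockwise, seen from above, until its lugs reach the slots in the rim, then lift it straight off and lay it flat, handle up, in the shallow steel tray. Set it down rather than dropping it, and leave the lid of the shorter canister as it is.

Things in the scene. Friction and masses are not known exactly. Their poses are not given: they have to be found in the camera images.
- tall_canister: Taller steel canister, fixed, 100 mm across, rim top 96 mm high. Origin: centre of underside. Its inward rim lip has two 60-degree slots, centred on its +x and -x axes; stops bar turning anticlockwise past them. The lid sits on a ledge 85 mm high, 2 mm play under the lip, and lifts free only with its lugs within about 15 degrees of the canister's x axis.
- tall_lid_wing (a point): Its loose lid, 0.2 kg: disc 70 mm across, 8 mm thick, 2 lugs (86 mm over tips, 18 wide), black wing handle on top 64 long, 14 thick, rising 32 mm above the disc. Point: on the axis in the wing, 24 mm above the lid's underside; x along wing and lugs, z up. Starts locked with x 40-69 degrees clockwise (from above) of the canister's x; turn anticlockwise until parallel.
- tray: Open square shallow steel tray, fixed and empty, 148 x 148 mm outside, 18 mm high, walls and floor 4 mm thick. Origin: centre of its underside, axes along its sides.
- short_lid_wing (a point): The same kind of lid and wing handle on the shorter canister (rim top 61 mm high, otherwise alike): not to be opened. Point and axes as on the other lid.
Not all that is in view belongs to the job. Leave any turquoise look-alike of the part that bears tall_lid_wing alone.

How it is judged:
By the outcome, as a careful person would: the job done as asked, in the order asked, and still so for the second after the job is handed in, with the robot touching nothing.
It also fails if it takes over 40 s, if anything falls off the work surface, if the arm or the gripper's body presses on something with over 40 N, if the wrist force passes 120 N, or if a joint passes its speed limit or range.

## Working session

There is one attempt and no reset: what is moved stays moved. The work goes in short steps, Python scripts to look and compute and a shell command to move; the robot and the scene stay as the last step left them, time stands still between calls to the robot, and variables do not carry over. Pictures are saved under pics/ and viewed, at most 10 in all, crops included, and the job is handed in when it is done.

```bash
mkdir -p pics; ls; python3 - <<'E'
from plant import arm
import cv2,numpy as np
s=arm.state();print({k:np.round(v,3).tolist() for k,v in s.items()},arm.tip_extent)
for n in("scene","top"):
    c=arm.camera(n);np.savez(f"pics/{n}0.npz",**c);cv2.imwrite(f"pics/{n}0.png",c["image"][...,::-1])
    print(n,c["fovy"],c["cx"],c["cy"],c.keys(),c["cam_to_world"].round(3).tolist())
E
```

```text
pics
{'time_s': 0.0, 'q': [1.102, 0.277, 1.506, -0.0, 1.361, -0.121], 'qvel': [0.0, 0.001, 0.0, -0.001, -0.0, -0.001], 'joint_torque': [-0.002, -41.678, -24.58, -0.0, 0.011, 0.0], 'eef_pos': [0.196, 0.54, 0.213], 'tcp_rot': [-0.544, -3.094, 0.003], 'force': [-0.223, 0.175, 1.163], 'ft_torque': [0.01, -0.009, 0.006], 'finger_force': 0.0, 'gripper_width': 1.0} 0.022
scene 52.2311409898202 286.8143886723098 211.66233563279386 dict_keys(['image', 'z_map', 'fovy', 'cx', 'cy', 'cam_to_world']) [[-0.743, 0.303, -0.597, -0.108], [-0.669, -0.3, 0.68, 0.869], [0.027, 0.905, 0.426, 0.488], [0.0, 0.0, 0.0, 1.0]]
top 56.35698447083465 278.3211335645756 204.8817945552086 dict_keys(['image', 'z_map', 'fovy', 'cx', 'cy', 'cam_to_world']) [[-0.015, 0.998, -0.057, 0.394], [-1.0, -0.015, -0.003, 0.199], [-0.004, 0.057, 0.998, 0.947], [0.0, 0.0, 0.0, 1.0]]
```

View pics/scene0.png

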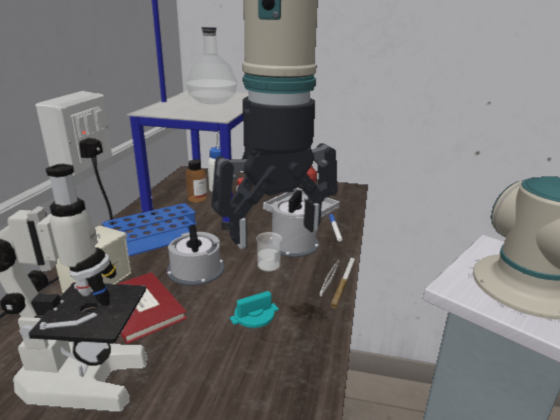

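View pics/top0.png

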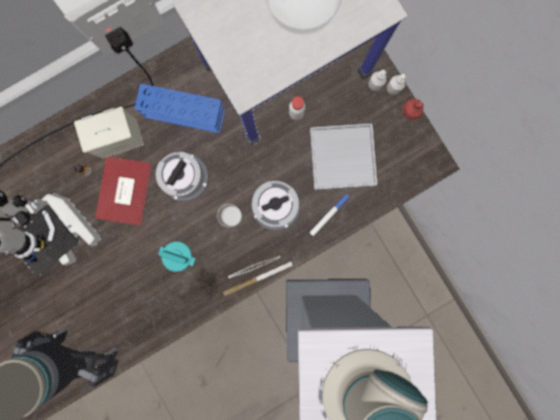

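Candidates for the wanted lid in the top view are the canister lids at (275,204) and (180,175), plus the turquoise look-alike at (177,256), which I leave alone. The tray is at (344,156). In the scene view, (297,205) looks like the tall canister and (195,245) the short one. I'll check that by height and a close crop.

```bash
cat > h.py <<'E'
import numpy as np
def cloud(c):
    im=c["image"];h,w=im.shape[:2];f=h/2/np.tan(np.radians(float(c["fovy"]))/2)
    v,u=np.mgrid[:h,:w];z=c["z_map"]
    p=np.stack([(u-c["cx"])*z/f,-(v-c["cy"])*z/f,-z],-1)
    T=c["cam_to_world"];P=p@T[:3,:3].T+T[:3,3];P[z==0]=np.nan
    return P
E
python3 - <<'E'
import numpy as np,cv2
from h import *
c=np.load("pics/top0.npz");P=cloud(c);im=c["image"]
for n,(u,v) in dict(A=(275,204),B=(180,175),turq=(177,256),tray=(344,156),rimA=(275,183),tblA=(250,240),table2=(300,290)).items():
    print(n,P[v,u].round(3))
hsv=cv2.cvtColor(im,cv2.COLOR_RGB2HSV)
# A lid surfaces by height
for n,(u,v) in dict(A=(275,204),B=(181,175)).items():
    R=np.s_[v-32:v+33,u-32:u+33];z=P[R][...,2]
    print(n,np.histogram(z[np.isfinite(z)],bins=np.arange(-.01,.16,.01)))
cv2.imwrite("pics/cropA.png",cv2.resize(np.hstack([im[165:245,235:315],im[135:215,140:220]])[...,::-1],None,fx=5,fy=5,interpolation=cv2.INTER_CUBIC))
s=np.load("pics/scene0.npz");Q=cloud(s)
for n,(u,v) in dict(A=(280,215),B=(193,245),turq=(253,305),table=(310,290)).items(): print("scene",n,Q[v,u].round(3))
E
```

```text
A [0.444 0.209 0.123]
B [0.516 0.424 0.065]
turq [0.332 0.437 0.04 ]
tray [0.565 0.041 0.004]
rimA [0.493 0.208 0.086]
tblA [ 0.365  0.271 -0.001]
table2 [ 0.128  0.117 -0.736]
A (array([ 859, 1706,    2,    0,    0,    0,    0,    0,    0,  306, 1106,
         31,   11,  188,    0,    0]), array([-0.01,  0.  ,  0.01,  0.02,  0.03,  0.04,  0.05,  0.06,  0.07,
        0.08,  0.09,  0.1 ,  0.11,  0.12,  0.13,  0.14,  0.15]))
B (array([ 797, 1733,   40,   35,   36,  129,  687,  518,   35,  127,   71,
          0,    0,    0,    0,    0]), array([-0.01,  0.  ,  0.01,  0.02,  0.03,  0.04,  0.05,  0.06,  0.07,
        0.08,  0.09,  0.1 ,  0.11,  0.12,  0.13,  0.14,  0.15]))
scene A [0.445 0.261 0.093]
scene B [0.499 0.448 0.074]
scene turq [0.326 0.455 0.027]
scene table [0.306 0.323 0.001]
```

View pics/cropA.png

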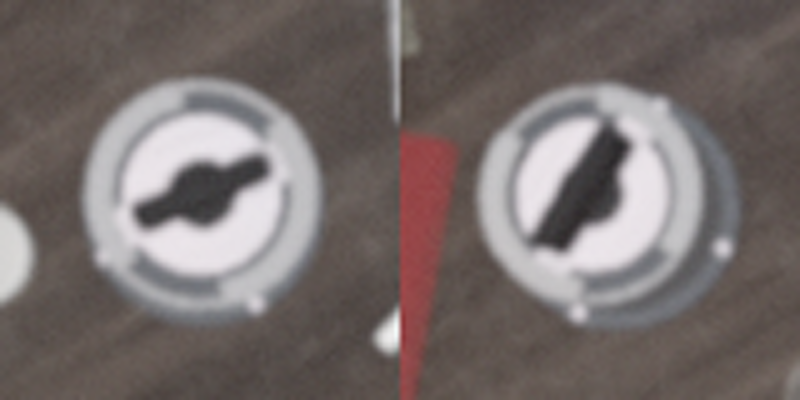

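Crop: the left canister (top 275,204) has its wing at about 20° and slots at about 72° in the image, so it needs roughly 50° anticlockwise. Its wing top is 0.123 m (expected 0.125), so it is the tall one. The right canister's wing top is about 0.09 m, so it is the short one. Next I measure precisely.

```bash
cat >> h.py <<'E'
def comp(P,lo,hi,c,r):
    d=np.hypot(P[...,0]-c[0],P[...,1]-c[1]);m=(d<r)&(P[...,2]>lo)&(P[...,2]<hi);return m
def pca(q):
    w,V=np.linalg.eigh(np.cov(q[:,:2].T));a=np.degrees(np.arctan2(V[1,1],V[0,1]));t=(q[:,:2]-q[:,:2].mean(0))@V
    return q.mean(0).round(4),round(a,1),((t.max(0)+t.min(0))/2@V.T+q[:,:2].mean(0)).round(4),np.ptp(t,axis=0).round(4)
E
python3 - <<'E'
import numpy as np,cv2
from h import *
from scipy.optimize import least_squares
for n in("top","scene"):
    c=np.load(f"pics/{n}0.npz");P=cloud(c);im=c["image"];g=im.mean(-1)
    m=comp(P,.112,.135,(.445,.209),.045);q=P[m];print(n,"wing",m.sum(),pca(q))
    m=comp(P,.088,.101,(.445,.209),.065);q=P[m]
    # outer rim circle: per-angle max radius
    c0=np.array([.445,.209])
    for _ in range(5):
        a=np.arctan2(*(q[:,:2]-c0).T[::-1]);r=np.hypot(*(q[:,:2]-c0).T)
        b=((a+np.pi)/(2*np.pi)*24).astype(int)%24
        e=np.array([q[b==k][np.argmax(r[b==k])] for k in range(24) if (b==k).sum()>3])
        s=least_squares(lambda x:np.hypot(e[:,0]-x[0],e[:,1]-x[1])-x[2],[*c0,.05],loss="soft_l1",f_scale=.001);c0=s.x[:2]
    print("rim",s.x.round(4),np.median(q[:,2]).round(4))
    # slots: brightness in annulus r 0.037..0.042 projected on plane z .094
    h,w=g.shape;f=h/2/np.tan(np.radians(float(c["fovy"]))/2);T=c["cam_to_world"]
    def px(X):
        k=(X-T[:3,3])@T[:3,:3];return np.stack([c["cx"]-f*k[:,0]/k[:,2],c["cy"]+f*k[:,1]/k[:,2]],-1)
    A=np.radians(np.arange(0,360,5));o=0
    for r in(.037,.039,.041):
        X=np.c_[c0[0]+r*np.cos(A),c0[1]+r*np.sin(A),0*A+.094];uv=px(X).astype(np.float32)
        o=o+cv2.remap(g.astype(np.float32),uv[:,0],uv[:,1],cv2.INTER_LINEAR).ravel()/3
    print(np.c_[np.arange(0,180,5),o[:36],o[36:]].round(0).astype(int).tolist() if n=="top" else "")
    # tray
    m=comp(P,.010,.026,(.57,.04),.13);q=P[m]
    rc=cv2.minAreaRect((q[:,:2]*1000).astype(np.float32));print("tray",m.sum(),rc,q.mean(0).round(4))
    t=P[np.isfinite(P[...,2])&(abs(P[...,2])<.01)];print("table z",np.median(t[:,2]).round(4))
E
```

```text
top wing 198 (array([0.4472, 0.2086, 0.1242]), np.float64(112.2), array([0.4476, 0.2087]), array([0.014 , 0.0636]))
rim [0.4478 0.2086 0.0497] 0.0947
[[0, 121, 135], [5, 122, 136], [10, 142, 160], [15, 166, 174], [20, 174, 174], [25, 171, 174], [30, 172, 173], [35, 170, 170], [40, 170, 171], [45, 170, 173], [50, 169, 172], [55, 168, 173], [60, 170, 173], [65, 172, 174], [70, 168, 172], [75, 171, 174], [80, 172, 172], [85, 170, 171], [90, 169, 173], [95, 175, 183], [100, 195, 199], [105, 210, 201], [110, 210, 199], [115, 208, 199], [120, 209, 198], [125, 205, 193], [130, 181, 176], [135, 152, 146], [140, 138, 125], [145, 138, 124], [150, 138, 123], [155, 138, 122], [160, 138, 122], [165, 139, 122], [170, 135, 124], [175, 135, 123]]
tray 578 ((541.4400634765625, 43.449127197265625), (194.2419891357422, 148.21481323242188), 2.927031993865967) [0.5572 0.0427 0.0168]
table z 0.0007
scene wing 136 (array([0.442 , 0.2182, 0.1217]), np.float64(109.8), array([0.4463, 0.2124]), array([0.0151, 0.061 ]))
rim [0.4537 0.2199 0.0418] 0.0948

tray 289 ((541.984375, 44.761192321777344), (195.21524047851562, 153.52154541015625), 4.0864434242248535) [0.5637 0.0374 0.0154]
table z 0.0013
```

```bash
cat >> h.py <<'E'
def plan(x,y,z,yaw):
    """slide (tool axes, units of .2m) & roll (units of 45deg) from here to TCP xyz with closing line at yaw deg; tool down"""
    from plant import arm
    from scipy.spatial.transform import Rotation as R
    s=arm.state();M=R.from_rotvec(s["tcp_rot"]).as_matrix();cy=np.degrees(np.arctan2(M[1,1],M[0,1]))
    d=np.array([x,y,z])-s["eef_pos"]
    print("t",round(s["time_s"],2),"pos",np.round(s["eef_pos"],4),"yaw",cy.round(2),"tilt",M[:,2].round(3),"q6",round(s["q"][5],3),"w",np.round(s["gripper_width"],3))
    r=(yaw-cy+90)%180-90
    print("world d",d.round(4),"slide",(M.T@d/.2).round(3),"roll",round(-r/45,3),"of yaw change",round(r,1))
E
python3 - <<'E'
from h import *
import cv2
for n in("top","scene"):
    P=cloud(np.load(f"pics/{n}0.npz"))
    m=comp(P,.010,.026,(.57,.04),.125);m&=(P[...,0]>.495)
    k,l,st,_=cv2.connectedComponentsWithStats(cv2.dilate(m.astype(np.uint8),np.ones((3,3))));j=1+np.argmax(st[1:,4]);q=P[m&(l==j)]
    print(n,cv2.minAreaRect((q[:,:2]*1000).astype(np.float32)),q.mean(0).round(4),st[j])
plan(.4475,.2087,.20,22.2)
E
```

```text
top ((565.779296875, 44.764408111572266), (145.62362670898438, 148.22702026367188), 2.823866844177246) [0.5898 0.0398 0.0172] [310 122  68  64 807]
scene ((622.7448120117188, 50.53942108154297), (32.081626892089844, 153.25694274902344), 3.13861083984375) [0.6298 0.0652 0.0157] [262 187  44  24 295]
t 0.1 pos [0.1958 0.5401 0.2132] yaw 70.07 tilt [-0.001 -0.001 -1.   ] q6 -0.121 w 0.997
world d [ 0.2517 -0.3314 -0.0132] slide [-1.748 -1.129  0.068] roll 1.064 of yaw change -47.9
```

```bash
python3 -m inch '{"slide":[[-0.1,-0.06,0],[-0.25,-0.16,0],[-0.28,-0.18,0],[-0.28,-0.18,0],[-0.28,-0.18,0],[-0.28,-0.18,0],[-0.2,-0.13,0],[-0.08,-0.06,0]],"roll":[0,0,0,0,0,0,0,0]}' 90 40
python3 -m inch '{"slide":[[0,0,0],[0,0,0],[0,0,0],[0,0,0],[0,0,0],[0,0,0]],"roll":[0.2,0.2,0.2,0.2,0.2,0.06]}'
python3 -c "
from h import *
plan(.4475,.2087,.14,22.2)"
```

```text
time_s: 1.1
eef_pos: [0.4394, 0.2194, 0.2136]
tcp_rot: [-0.548, -3.093, 0.001]
force: [0.5, 0.1, 0.1]
gripper_width: 0.648
finger_force: 0.0
time_s: 1.85
eef_pos: [0.4378, 0.2217, 0.2136]
tcp_rot: [-1.751, -2.608, 0.001]
force: [0.1, -0.5, -0.2]
gripper_width: 0.647
finger_force: 0.0
t 1.85 pos [0.4378 0.2217 0.2136] yaw 22.25 tilt [-0.001 -0.    -1.   ] q6 -0.062 w 0.647
world d [ 0.0097 -0.013  -0.0736] slide [-0.079  0.021  0.368] roll 0.001 of yaw change -0.1
```

```bash
python3 -m inch '{"slide":[[-0.04,0.01,0],[-0.04,0.01,0],[0,0,0.1],[0,0,0.15],[0,0,0.1],[0,0,0.02],[0,0,0]],"roll":[0,0,0,0,0,0,0]}'
python3 - <<'E'
from h import *
from plant import arm
import cv2
plan(.4475,.2087,.120,22.2)
a=[]
for n in("top","scene"):
    c=arm.camera(n);im=c["image"];cr=im[150:260,210:340] if n=="top" else im[130:270,220:380]
    a.append(cv2.resize(cr,(400,400*cr.shape[0]//cr.shape[1]),interpolation=cv2.INTER_CUBIC)[:338])
cv2.imwrite("pics/p1.png",np.hstack(a)[...,::-1]) if a[0].shape==a[1].shape else cv2.imwrite("pics/p1.png",a[1][...,::-1])
E
```

```text
time_s: 2.72
eef_pos: [0.4484, 0.2083, 0.1403]
tcp_rot: [1.748, 2.61, 0.001]
force: [0.6, 0.9, 0.2]
gripper_width: 0.645
finger_force: 0.0
t 2.73 pos [0.4484 0.2083 0.1403] yaw 22.36 tilt [ 0.  0. -1.] q6 -0.096 w 0.645
world d [-0.0009  0.0004 -0.0203] slide [ 0.003 -0.004  0.101] roll 0.004 of yaw change -0.2
```

View pics/p1.png

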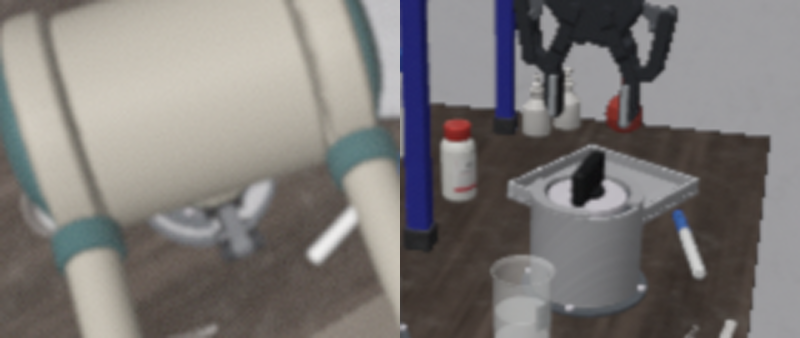

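The crop shows the fingers straddling the wing line but apparently higher and farther than expected. I'll measure the finger pads with depth.

```bash
python3 - <<'E'
from h import *
from plant import arm
plan(.4475,.2087,.120,22.2)
c=arm.camera("scene");P=cloud(c)
# crop px/2.5 + (220,130)
for X,Y in((627,120),(627,105),(553,112),(553,95),(590,165),(640,200),(590,10)):
    u=220+int((X-400)/2.5);v=130+int(Y/2.5);print((u,v),P[v,u].round(3),c["image"][v,u])
m=comp(P,.12,.22,(.4475,.2087),.09)
for z in np.arange(.10,.2,.01):
    k=comp(P,z,z+.01,(.4475,.2087),.09);print(round(z,2),k.sum(),P[k].mean(0).round(3) if k.any() else"")
E
```

```text
t 2.83 pos [0.4488 0.2086 0.1409] yaw 22.37 tilt [ 0.002  0.001 -1.   ] q6 -0.096 w 0.651
world d [-0.0013  0.0001 -0.0209] slide [ 0.003 -0.006  0.105] roll 0.004 of yaw change -0.2
(310, 178) [0.416 0.201 0.169] [93 95 99]
(310, 172) [0.415 0.204 0.183] [103 105 108]
(281, 174) [0.472 0.231 0.171] [102 104 107]
(281, 168) [0.474 0.229 0.183] [102 104 107]
(296, 196) [0.442 0.214 0.124] [23 23 25]
(316, 210) [0.403 0.191 0.096] [135 135 137]
(296, 134) [0.443 0.22  0.262] [36 38 41]
0.1 68 [0.439 0.22  0.105]
0.11 55 [0.439 0.221 0.115]
0.12 88 [0.444 0.216 0.125]
0.13 0 
0.14 0 
0.15 0 
0.16 27 [0.451 0.216 0.167]
0.17 75 [0.445 0.214 0.175]
0.18 77 [0.444 0.214 0.185]
0.19 82 [0.446 0.215 0.195]
```

```bash
python3 - <<'E'
from h import *
from plant import arm
print(arm.tip_extent,[a for a in dir(arm) if a[0]!='_'])
P=cloud(np.load("pics/scene0.npz"))
def prof(P,c):
  for z in np.arange(.11,.25,.01):
    k=comp(P,z,z+.01,c,.10);print(round(z,2),k.sum(),P[k].mean(0).round(3) if k.any() else"")
prof(P,(.196,.541))
for n in("scene","top"):
  c=arm.camera(n);P=cloud(c);print(n);prof(P,(.4475,.2087))
s=arm.state();print(s["time_s"],s["eef_pos"],s["q"],s["gripper_width"])
E
```

```text
0.022 ['MotionError', 'camera', 'finish_job', 'state', 'tip_extent']
0.11 0 
0.12 0 
0.13 0 
0.14 0 
0.15 0 
0.16 0 
0.17 0 
0.18 0 
0.19 0 
0.2 0 
0.21 0 
0.22 0 
0.23 0 
0.24 73 [0.188 0.533 0.248]
0.25 241 [0.191 0.545 0.255]
scene
0.11 60 [0.438 0.223 0.115]
0.12 89 [0.444 0.215 0.125]
0.13 0 
0.14 0 
0.15 0 
0.16 25 [0.446 0.215 0.167]
0.17 80 [0.447 0.215 0.175]
0.18 73 [0.446 0.215 0.185]
0.19 84 [0.443 0.215 0.195]
0.2 80 [0.45  0.218 0.206]
0.21 181 [0.443 0.215 0.216]
0.22 166 [0.447 0.217 0.225]
0.23 221 [0.441 0.216 0.235]
0.24 212 [0.444 0.22  0.245]
0.25 271 [0.441 0.219 0.255]
top
0.11 0 
0.12 0 
0.13 0 
0.14 0 
0.15 0 
0.16 0 
0.17 0 
0.18 0 
0.19 0 
0.2 3 [0.411 0.199 0.209]
0.21 19 [0.406 0.193 0.216]
0.22 7 [0.406 0.199 0.224]
0.23 0 
0.24 1 [0.4   0.193 0.25 ]
0.25 30 [0.399 0.188 0.255]
2.975 [0.44847562 0.20869653 0.14079387] [ 2.94728122e-01  2.10022039e-01  1.78972326e+00  7.12208605e-05
  1.14014303e+00 -9.59113221e-02] 0.6461964785353219
```

Vision puts the fingertips about 24 mm above the reported TCP height, though the fingers should reach below it. I'll go down to TCP z = 0.120, which is safe under either reading, and re-check.

```bash
python3 -m inch '{"slide":[[0,0,0.04],[0,0,0.04],[0,0,0.02],[0,0,0]],"roll":[0,0,0,0]}'
python3 - <<'E'
from h import *
from plant import arm
import cv2
plan(.4475,.2087,.120,22.2)
c=arm.camera("scene");P=cloud(c);im=c["image"]
for z in np.arange(.09,.2,.005):
    k=comp(P,z,z+.005,(.4475,.2087),.05)&(im.max(-1)>70);print(round(z,3),k.sum(),end="; ")
cv2.imwrite("pics/p2.png",cv2.resize(im[130:270,220:380],None,fx=4,fy=4,interpolation=cv2.INTER_CUBIC)[...,::-1])
E
```

```text
time_s: 3.48
eef_pos: [0.4475, 0.2084, 0.1194]
tcp_rot: [-1.748, -2.609, 0.001]
force: [0.6, 0.7, 0.2]
gripper_width: 0.645
finger_force: 0.0
t 3.48 pos [0.4475 0.2084 0.1194] yaw 22.37 tilt [-0.001 -0.    -1.   ] q6 -0.096 w 0.645
world d [-0.      0.0003  0.0006] slide [ 0.002  0.001 -0.003] roll 0.004 of yaw change -0.2
0.09 230; 0.095 244; 0.1 4; 0.105 2; 0.11 2; 0.115 2; 0.12 3; 0.125 8; 0.13 0; 0.135 0; 0.14 5; 0.145 15; 0.15 21; 0.155 20; 0.16 20; 0.165 18; 0.17 22; 0.175 26; 0.18 6; 0.185 4; 0.19 4; 0.195 7; 0.2 5;
```

View pics/p2.png

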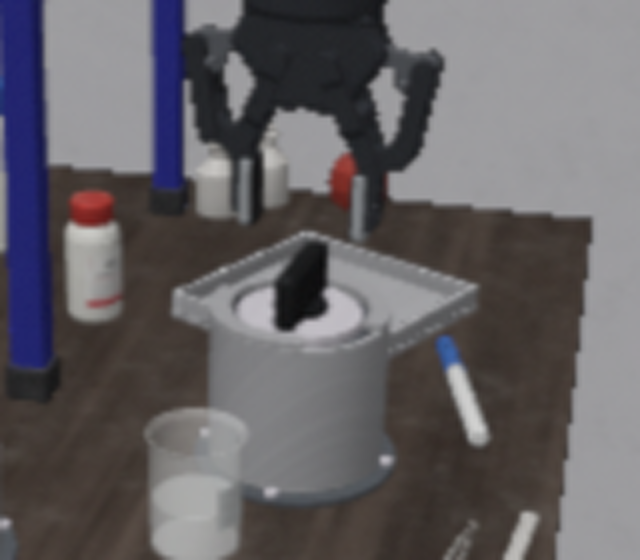

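The picture shows the fingers centred over the wing, with their tips (rows ~225–235) about 18 mm above the wing top. So the true tips sit about 24 mm above the reported TCP z, and I go by vision and force for height.

```bash
python3 -m inch '{"slide":[[0,0,0.04],[0,0,0.05],[0,0,0.04],[0,0,0.02],[0,0,0]],"roll":[0,0,0,0,0]}'
cat >> h.py <<'E'
def tips(name,w=4):
    from plant import arm
    import cv2
    s=arm.state();c=arm.camera("scene");P=cloud(c);im=c["image"];x,y=s["eef_pos"][:2]
    d=np.hypot(P[...,0]-x,P[...,1]-y);k=(d<.05)&(im.max(-1)>70)&(P[...,2]>.099)
    print("eef z",s["eef_pos"][2].round(4),"lowest",np.sort(P[k][:,2])[:12].round(3))
    cv2.imwrite(name,cv2.resize(im[130:270,220:380],None,fx=w,fy=w,interpolation=cv2.INTER_CUBIC)[...,::-1])
    return P,im
E
python3 -c "
from h import *
plan(.4475,.2087,.0835,22.2)
tips('pics/p3.png')"
```

```text
time_s: 4.15
eef_pos: [0.4477, 0.2085, 0.0896]
tcp_rot: [-1.748, -2.61, 0.001]
force: [-0.7, -0.9, -0.3]
gripper_width: 0.651
finger_force: 0.0
t 4.15 pos [0.4477 0.2085 0.0896] yaw 22.37 tilt [-0.001 -0.    -1.   ] q6 -0.096 w 0.651
world d [-0.0002  0.0002 -0.0061] slide [ 0.001 -0.     0.03 ] roll 0.004 of yaw change -0.2
eef z 0.0896 lowest [0.099 0.099 0.099 0.099 0.099 0.1   0.102 0.105 0.107 0.11  0.111 0.113]
```

View pics/p3.png

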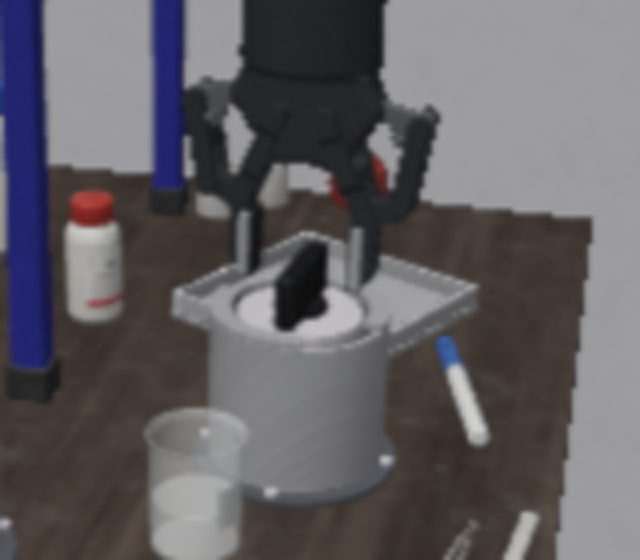

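Tips now straddle the wing at about 0.113 m (pads end at rows 270–285, wing top at row 245). I go 7 mm lower and close.

```bash
python3 -m inch '{"slide":[[0,0,0.02],[0,0,0.015],[0,0,0]],"roll":[0,0,0]}'
python3 -m inch '{"slide":[[0,0,0],[0,0,0],[0,0,0],[0,0,0],[0,0,0],[0,0,0]],"roll":[0,0,0,0,0,0]}' 255 50
python3 -c "
from h import *
plan(.4475,.2087,.0835,22.2)
tips('pics/p4.png')"
```

```text
time_s: 4.58
eef_pos: [0.4477, 0.2085, 0.0828]
tcp_rot: [-1.748, -2.61, 0.001]
force: [-0.8, -0.7, 0.5]
gripper_width: 0.647
finger_force: 0.0
time_s: 5.32
eef_pos: [0.4482, 0.2086, 0.0832]
tcp_rot: [1.748, 2.61, 0.001]
force: [0.4, 0.3, 3.4]
gripper_width: 0.15
finger_force: 50.8
t 5.33 pos [0.4482 0.2086 0.0832] yaw 22.37 tilt [ 0.001  0.    -1.   ] q6 -0.096 w 0.15
world d [-0.0007  0.0001  0.0003] slide [ 0.002 -0.003 -0.001] roll 0.004 of yaw change -0.2
eef z 0.0832 lowest [0.099 0.099 0.1   0.1   0.1   0.101 0.101 0.102 0.104 0.105 0.105 0.105]
```

Gripped: the opening is about 13 mm at 50 N. Now turn anticlockwise.

```bash
python3 -m inch '{"slide":[[0,0,-0.003],[0,0,0],[0,0,0],[0,0,0],[0,0,0],[0,0,0],[0,0,0],[0,0,0]],"roll":[-0.1,-0.15,-0.15,-0.15,-0.15,-0.15,-0.15,0]}'
python3 -c "
from h import *
from plant import arm
plan(.4475,.2087,.0835,72.2)
s=arm.state();print(s['ft_torque'],s['force'])"
```

```text
time_s: 6.38
eef_pos: [0.4476, 0.2084, 0.0833]
tcp_rot: [-0.618, -3.079, 0.0]
force: [0.0, -0.7, 0.0]
gripper_width: 0.155
finger_force: 50.4
t 6.38 pos [0.4476 0.2084 0.0833] yaw 67.29 tilt [-0.001 -0.    -1.   ] q6 -0.88 w 0.155
world d [-0.0001  0.0003  0.0002] slide [ 0.001  0.001 -0.001] roll -0.109 of yaw change 4.9
[-0.04805617 -0.05850391 -0.03116621] [ 0.02810217 -0.67686294  0.01103115]
```

```bash
python3 -m inch '{"slide":[[0,0,0],[0,0,0],[0,0,0]],"roll":[-0.05,-0.06,0]}'
python3 - <<'E'
from h import *
from plant import arm
plan(.4475,.2087,.0835,72.2)
s=arm.state();print(s['ft_torque'],s['force'])
P,im=tips('pics/p5.png',5)
m=comp(P,.112,.126,(.4475,.2087),.04)&(im.max(-1)<60);print(pca(P[m]))
E
```

```text
time_s: 6.75
eef_pos: [0.4476, 0.2084, 0.0833]
tcp_rot: [-0.486, -3.103, 0.0]
force: [0.7, -0.1, -1.8]
gripper_width: 0.156
finger_force: 50.3
t 6.75 pos [0.4476 0.2084 0.0833] yaw 72.2 tilt [-0.001 -0.    -1.   ] q6 -0.965 w 0.156
world d [-0.0001  0.0003  0.0002] slide [ 0.001  0.001 -0.001] roll 0.0 of yaw change -0.0
[-0.04980787 -0.14119293 -0.01987966] [ 0.6766341  -0.14211568 -1.76582309]
eef z 0.0833 lowest [0.099 0.099 0.1   0.1   0.101 0.102 0.102 0.102 0.103 0.103 0.103 0.103]
(array([0.4325, 0.2224, 0.1198]), np.float64(-170.0), array([0.437 , 0.2155]), array([0.0295, 0.0426]))
```

View pics/p5.png

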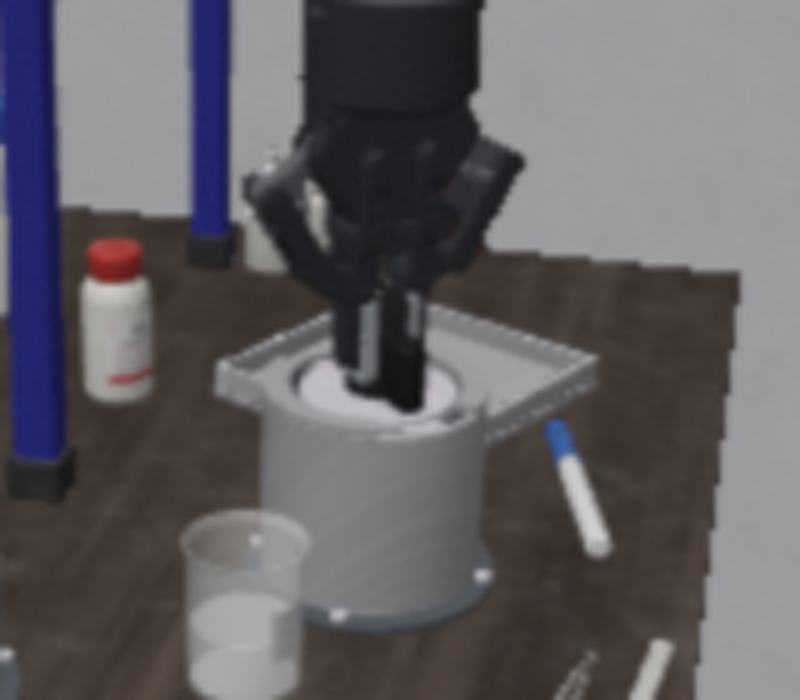

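The wing has turned with the fingers and now points toward the viewer at (400,400). Lift slowly, watching the force.

```bash
python3 -m inch '{"slide":[[0,0,-0.015],[0,0,-0.015],[0,0,-0.015],[0,0,0]],"roll":[0,0,0,0]}'
python3 -c "
from plant import arm
s=arm.state();print(s['ft_torque'],s['force'])"
```

```text
time_s: 7.3
eef_pos: [0.4482, 0.2086, 0.093]
tcp_rot: [0.483, 3.104, 0.001]
force: [-0.6, -0.9, -2.5]
gripper_width: 0.149
finger_force: 50.2
[-0.05473667  0.01080572 -0.00147735] [-0.61790161 -0.89469185 -2.46525266]
```

```bash
python3 -m inch '{"slide":[[0,0,-0.06],[0,0,-0.1],[0,0,-0.1],[0,0,-0.06],[0,0,0]],"roll":[0,0,0,0,0]}'
python3 -c "
from h import *
plan(.566,.0445,.155,72.2)"
```

```text
time_s: 7.92
eef_pos: [0.4486, 0.2087, 0.1577]
tcp_rot: [0.482, 3.102, 0.002]
force: [-0.6, -0.1, -1.4]
gripper_width: 0.157
finger_force: 50.3
t 7.92 pos [0.4486 0.2087 0.1577] yaw 72.32 tilt [ 0.002  0.001 -1.   ] q6 -0.968 w 0.157
world d [ 0.1174 -0.1642 -0.0027] slide [-0.809 -0.604  0.014] roll 0.003 of yaw change -0.1
```

```bash
python3 -m inch '{"slide":[[-0.05,-0.04,0],[-0.12,-0.09,0],[-0.16,-0.12,0],[-0.16,-0.12,0],[-0.16,-0.12,0],[-0.11,-0.08,0],[-0.04,-0.03,0],[0,0,0]],"roll":[0,0,0,0,0,0,0,0]}'
python3 - <<'E'
from h import *
from plant import arm
import cv2
plan(.566,.0445,.03,72.2)
a=[]
for n,(r0,c0) in dict(top=(90,270),scene=(90,210)).items():
    c=arm.camera(n);a.append(cv2.resize(c["image"][r0:r0+160,c0:c0+160],(400,400),interpolation=cv2.INTER_CUBIC))
    P=cloud(c)
    if n=="top":np.savez("pics/top1.npz",**c)
    else:
        x,y=arm.state()["eef_pos"][:2]
        k=comp(P,.13,.3,(x,y),.055);print("lowest held",np.sort(P[k][:,2])[:5],)
cv2.imwrite("pics/p6.png",np.hstack(a)[...,::-1])
E
```

```text
time_s: 8.93
eef_pos: [0.5635, 0.0452, 0.1558]
tcp_rot: [-0.484, -3.102, -0.0]
force: [-0.1, 0.5, -1.1]
gripper_width: 0.15
finger_force: 50.2
t 8.93 pos [0.5635 0.0452 0.1558] yaw 72.25 tilt [-0.002  0.001 -1.   ] q6 -1.305 w 0.15
world d [ 0.0025 -0.0007 -0.1258] slide [-0.014  0.     0.629] roll 0.001 of yaw change -0.1
lowest held [0.15939114 0.15978848 0.15983121 0.1599753  0.16001708]
```

View pics/p6.png

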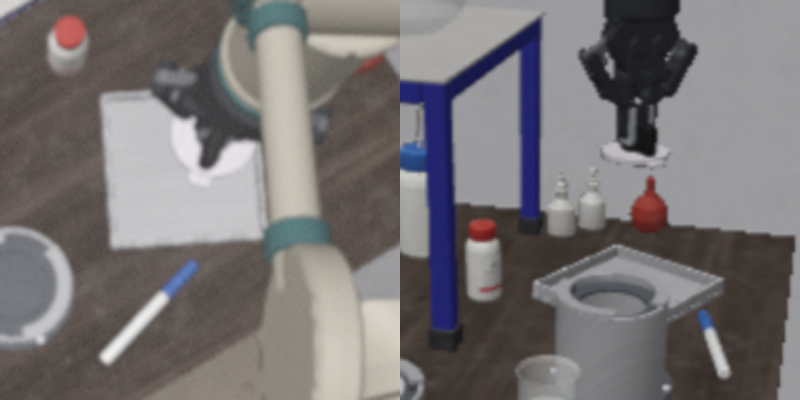

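The lid is held level over the tray, and the tall canister is open. Lower it to a few mm above the tray floor, then touch down slowly.

```bash
python3 -m inch '{"slide":[[-0.012,0,0.06],[0,0,0.13],[0,0,0.16],[0,0,0.16],[0,0,0.13],[0,0,0.06],[0,0,0.02],[0,0,0]],"roll":[0,0,0,0,0,0,0,0]}'
python3 -m inch '{"slide":[[0,0,0.01],[0,0,0]],"roll":[0,0]}'
```

```text
time_s: 10.02
eef_pos: [0.5667, 0.0451, 0.0131]
tcp_rot: [0.482, 3.103, 0.0]
force: [-0.2, 0.7, -2.2]
gripper_width: 0.155
finger_force: 50.2
time_s: 10.28
eef_pos: [0.5666, 0.0449, 0.0112]
tcp_rot: [0.483, 3.103, 0.0]
force: [-0.5, 0.2, -2.3]
gripper_width: 0.154
finger_force: 50.2
```

```bash
python3 -m inch '{"slide":[[0,0,0.015],[0,0,0.01],[0,0,0]],"roll":[0,0,0]}'
python3 -m inch '{"slide":[[0,0,0.006],[0,0,0.004],[0,0,0]],"roll":[0,0,0]}'
```

```text
time_s: 10.65
eef_pos: [0.566, 0.0449, 0.0054]
tcp_rot: [-0.483, -3.104, -0.0]
force: [-0.3, 0.7, -2.2]
gripper_width: 0.152
finger_force: 50.2
time_s: 11.02
eef_pos: [0.5662, 0.0449, 0.0035]
tcp_rot: [-0.483, -3.104, -0.0]
force: [0.3, 0.9, -1.8]
gripper_width: 0.151
finger_force: 50.2
```

```bash
for i in 1 2 3; do python3 -m inch '{"slide":[[0,0,0.004],[0,0,0]],"roll":[0,0]}' | grep -E "eef|^force"; done
```

```text
eef_pos: [0.5662, 0.0449, 0.0027]
force: [-0.7, 0.2, -0.9]
eef_pos: [0.5663, 0.0449, 0.0023]
force: [-0.0, 0.2, 2.0]
eef_pos: [0.5664, 0.0449, 0.0023]
force: [-3.0, 0.6, 7.3]
```

The lid has touched down. I relieve the small press, open gently, then rise.

```bash
python3 -m inch '{"slide":[[0,0,-0.003],[0,0,0]],"roll":[0,0]}' - 20
python3 -m inch '{"slide":[[0,0,0],[0,0,0],[0,0,0],[0,0,0],[0,0,0]],"roll":[0,0,0,0,0]}' 130
python3 -m inch '{"slide":[[0,0,-0.03],[0,0,-0.1],[0,0,-0.2],[0,0,-0.2],[0,0,-0.2],[0,0,-0.1],[0,0,0]],"roll":[0,0,0,0,0,0,0]}'
python3 -m inch '{"slide":[[0.15,0.1,0],[0.25,0.15,0],[0.25,0.15,0],[0.2,0.1,0],[0,0,0]],"roll":[0,0,0,0,0]}'
python3 - <<'E'
from h import *
from plant import arm
import cv2
a=[]
for n,(r0,c0) in dict(top=(90,130),scene=(130,150)).items():
    c=arm.camera(n);a.append(cv2.resize(c["image"][r0:r0+150,c0:c0+260 if n=="top" else c0+200],(400,300),interpolation=cv2.INTER_CUBIC))
    P=cloud(c);m=comp(P,.038,.055,(.566,.0445),.07);print(n,m.sum(),pca(P[m]) if m.sum()>5 else"")
    k=comp(P,.006,.02,(.566,.0445),.034);print("disc z",np.median(P[k][:,2]) if k.any() else"")
cv2.imwrite("pics/p7.png",np.hstack(a)[...,::-1])
E
```

```text
time_s: 12.02
eef_pos: [0.5663, 0.0449, 0.0023]
tcp_rot: [0.483, 3.104, 0.0]
force: [-1.9, -0.6, 5.9]
gripper_width: 0.152
finger_force: 51.2
time_s: 12.65
eef_pos: [0.5662, 0.0449, 0.0017]
tcp_rot: [-0.483, -3.104, -0.0]
force: [-0.3, -0.4, -0.4]
gripper_width: 0.49
finger_force: 0.0
time_s: 13.52
eef_pos: [0.5674, 0.0449, 0.17]
tcp_rot: [0.482, 3.1, 0.001]
force: [-1.2, 0.1, -0.1]
gripper_width: 0.484
finger_force: 0.0
time_s: 14.15
eef_pos: [0.4311, 0.1931, 0.1666]
tcp_rot: [-0.476, -3.102, 0.001]
force: [-0.1, -0.4, 0.6]
gripper_width: 0.489
finger_force: 0.0
top 92 (array([0.5765, 0.0412, 0.0437]), np.float64(166.6), array([0.575 , 0.0408]), array([0.015 , 0.0426]))
disc z 0.012776764380535877
scene 69 (array([0.5642, 0.0503, 0.0434]), np.float64(165.7), array([0.564 , 0.0484]), array([0.0136, 0.0595]))
disc z 0.019247925517646536
```

View pics/p7.png

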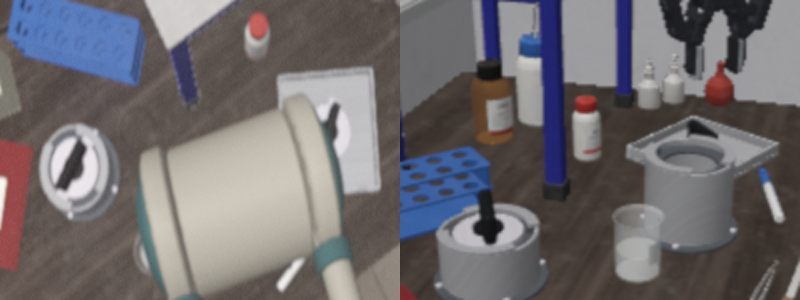

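The lid lies flat in the tray with its wing up (disc top 12.8 mm, wing top 44 mm). The short lid is untouched and the gripper is clear.

```bash
python3 -c "
from plant import arm
print(arm.finish_job())"
```

```text
the job is handed in; nothing more can be done
None
```

The tall canister's lid was turned about 50° anticlockwise, lifted straight off, and set down flat with its handle up in the tray; the short canister's lid was left alone, and I handed the job in at about 14 s.

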